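# Set the tasting board and swap the bottle and jar

## Robot

A 6-joint arm with a two-finger parallel gripper is mounted at the origin on the work surface. World frame = base frame: x ahead of the robot, y to its left, z up, the work surface at z = 0. Lengths are in m, angles in rad, forces in N, time in s.
With the tool pointing down it reaches from about 0.225 to 0.875 m from the base axis. Payload 3.4 kg.
Tool frame: the origin (TCP) lies midway between the tips of the shut fingers; the grasp point (between the pads) lies 19 mm behind it; z points along the fingers, y is the line along which they close (so a half turn about z gives the same grasp; the last joint's range is limited). The gripper opens to 85 mm and grips with 20 to 120 N. Pads are 22 mm wide; open, the fingers measure 114 mm over their backs; the gripper's body (76 mm by 85 mm) begins 54 mm behind the grasp point. The pads swing forward as they close: fully open they stand 13 mm farther back than shut.
Start: joints at [1.067, 0.276, 1.505, -0, 1.361, -0.121], TCP at [0.215, 0.533, 0.201] pointing down, gripper open.
Joint ranges: [-2.89, 2.89], [-0.75, 2.08], [0.22, 2.7], [-1.18, 4.32], [0.11, 2.71], [-2.7, 2.7]. Speed limits (rad/s): [2.57, 2.57, 3.14, 3.14, 3.14, 3.14].

## Interface

Orientations are given as a unit quaternion [w, x, y, z].
In Python, from rig import * gives the robot as it stands.
- The arm moves only by the tool apply_moves, never from a script. Its argument "steps" is one flat list of numbers, 4 for each row, row after row: the shift along the world's x, y, z in cm, then the turn about the world's z in degrees. A call has 1 to 8 rows; each row is the pose to reach, as a shift and turn from the pose commanded when the call began; what a row does not reach only later rows make up. A row lasts 1/12 s, in which the tool goes at most 41.7 mm and 7.16 degrees, less where a joint would pass 70% of its speed; a pose out of reach is approached as far as the arm can. A call with a gripper value outside its range is refused whole. "jaw" is the closure in counts, from 0 (fully open) to 255 (shut), set as the call begins (left out, the last holds). The fingers move at their own pace and stop on an object; "newtons" is the grip in N (left out, the last holds). Time passes only in rows, so rows that repeat a pose let the fingers close. It gives the time, the measured TCP pose, the force, the opening and the grip force at its end, in the units of the state.
- get_state(): the state, without advancing time (a new reading comes with each control period).
- get_image(name): name is "side" or "top"; returns the picture (480x640x3 uint8, red, green, blue); there is no depth.
- calibration(name): a dict with "fx", "fy", "cx", "cy" (pixels), "k1" (the pictures are not rectified: a ray, as slopes to the right and down, at radius r is drawn at 1 + k1 r^2 times it, then the intrinsics apply), "xyz" and "rotation" of the camera in the world. Camera axes: x right, y up, looking along -z (the intrinsics and any distortion apply to the point x, -y, -z); pixel columns grow to the right and rows downward; lengths in m; the calibration is good to about 2 mm. A picture is of the moment at which its call begins. calibration takes no time and is no camera call.
- sign_off(): hands the job in; it is judged then, once.
The state is a dict: "clock": time; "qpos": joint angles; "qd": joint speeds; "effort": joint torques, N m; "position": TCP position; "ee_rot": TCP orientation; "contact_force": force on the tool from outside, world axes, zero at the start; "moment": the same for the moment, N m; "width": finger opening in m; "gripper_force": force on a finger pad.
Only numpy, scipy, OpenCV 4.12 (cv2) and the standard library are available. Lean on these libraries where they do the work, as an engineer would, in place of code of your own. Each camera call takes 0.05 s, during which the arm holds its last target. There are 200 camera calls.

## Task

Get the tasting place ready for the next guest. The drink bottle and the squat jar were put back on each other's coasters: swap them, so that the bottle stands upright in the middle of the round coaster and the jar upright in the middle of the square one. Slide every glass plate on the table, flat, into a bay of its own on the wooden board, ridge first under the sprung clip, until it is fully home against the end stop and the clip has snapped down behind the ridge; leave the bowl, the biscuit dish and the mug where they are.

Things in the scene. Friction and masses are not known exactly. Their poses are not given: they have to be found in the camera images.
- plate_1_mid (a point): clear glass tasting plate lying flat: slab 110 x 56 x 10 mm, long side along its x; at both ends a rounded ridge across its top (10 mm wide, centred 50 mm from the middle, crest 15 mm above the underside); both ends alike; 0.15 kg. Point: middle of the slab, 5 mm above its underside, z up. May be absent
- plate_2_mid (a point): clear glass tasting plate lying flat: slab 110 x 56 x 10 mm, long side along its x; at both ends a rounded ridge across its top (10 mm wide, centred 50 mm from the middle, crest 15 mm above the underside); both ends alike; 0.15 kg. Point: middle of the slab, 5 mm above its underside, z up. May be absent
- plate_3_mid (a point): clear glass tasting plate lying flat: slab 110 x 56 x 10 mm, long side along its x; at both ends a rounded ridge across its top (10 mm wide, centred 50 mm from the middle, crest 15 mm above the underside); both ends alike; 0.15 kg. Point: middle of the slab, 5 mm above its underside, z up. May be absent
- bay_left (a point): left bay as the robot sees it. Point: on top of the bed, 24 mm above the table, right below the middle of a plate that is fully home (front end at the end stop, 55 mm beyond). x: slide-in direction (away from the robot), y left, z up. Bed: rail 34 mm wide, from 80 mm before the point to 50 mm beyond; a plate overhangs it 11 mm each side, with 14 mm free below for fingertips
- bay_middle (a point): middle bay as the robot sees it. Point: on top of the bed, 24 mm above the table, right below the middle of a plate that is fully home (front end at the end stop, 55 mm beyond). x: slide-in direction (away from the robot), y left, z up. Bed: rail 34 mm wide, from 80 mm before the point to 50 mm beyond; a plate overhangs it 11 mm each side, with 14 mm free below for fingertips
- bay_right (a point): right bay as the robot sees it. Point: on top of the bed, 24 mm above the table, right below the middle of a plate that is fully home (front end at the end stop, 55 mm beyond). x: slide-in direction (away from the robot), y left, z up. Bed: rail 34 mm wide, from 80 mm before the point to 50 mm beyond; a plate overhangs it 11 mm each side, with 14 mm free below for fingertips
- clip_left (a joint): sprung clip of the left bay: lift angle, 0 = empty bay. Hinge across the bay 85 mm beyond its point, 16 mm above the bed. Foot 33 mm beyond the point, 4 mm above the bed; upturned lip from there to 7 mm beyond the point, 19 mm up; arm top 34 mm above the bed. A ridge passing lifts it to about 0.22, then it snaps down on the slab to about 0.115. Presses 2 to 4 N; pushing a plate through takes 5 to 10 N
- clip_middle (a joint): sprung clip of the middle bay: lift angle, 0 = empty bay. Hinge across the bay 85 mm beyond its point, 16 mm above the bed. Foot 33 mm beyond the point, 4 mm above the bed; upturned lip from there to 7 mm beyond the point, 19 mm up; arm top 34 mm above the bed. A ridge passing lifts it to about 0.22, then it snaps down on the slab to about 0.115. Presses 2 to 4 N; pushing a plate through takes 5 to 10 N
- clip_right (a joint): sprung clip of the right bay: lift angle, 0 = empty bay. Hinge across the bay 85 mm beyond its point, 16 mm above the bed. Foot 33 mm beyond the point, 4 mm above the bed; upturned lip from there to 7 mm beyond the point, 19 mm up; arm top 34 mm above the bed. A ridge passing lifts it to about 0.22, then it snaps down on the slab to about 0.115. Presses 2 to 4 N; pushing a plate through takes 5 to 10 N
- board: dark wooden tasting board fixed on the table, 185 mm deep, 325 mm wide, 10 mm thick, with three bays 105 mm apart; origin on the table under the middle bay's point, x the slide-in direction, z up. Each bay has an end stop 7 mm higher than the bed and two pairs of guide posts, 12 and 40 mm beyond the bay's point (6 mm radius, 12 mm higher than the bed), 63 mm apart inside
- round_coaster: round cork coaster fixed on the table, 90 mm across, 3 mm thick; origin at the middle of its underside
- square_coaster: square cork coaster fixed on the table, 90 mm a side, 3 mm thick; origin at the middle of its underside
- bottle_mid (a point): green glass drink bottle with a white cap, 62 mm across, 190 mm high, 0.3 kg; body up to 118 mm, neck 25 mm across from 146 to 174 mm, cap 29 mm across from 174 to 190 mm above its underside; stands on the square coaster at first. Point: on its axis, 95 mm above its underside; z up
- jar_mid (a point): squat amber glass jar with a metal lid, 64 mm across, 85 mm high, 0.25 kg; body full width up to 55 mm, lid 56 mm across from 69 to 85 mm above its underside; stands on the round coaster at first. Point: on its axis, 42.5 mm above its underside; z up
- bowl: small white bowl, 68 mm across, 40 mm high, bystander; origin under its middle
- biscuit_dish: round glass dish of biscuits, 130 mm across, 23 mm high, bystander; origin under its middle
- mug: white mug, 76 mm across, 85 mm high, bystander; origin under its middle
There are look-alikes about, which are no part of the job. What is shaped like the part that bears plate_3_mid but pink is not meant.

How it is judged:
By the outcome, as a careful person would: the job done as asked, in the order asked, and still so for the second after the job is handed in, with the robot touching nothing.
Of plate_1, plate_2, plate_3 only 2 to 3 are there at a start; the rules pass over those that are not, and their reading is None.
At some moment in a run one of plate_1, plate_2, plate_3 may be knocked a few centimetres aside while the robot is not near it.
Once in a run the grip may slacken for a moment while it holds something.
It also fails if it takes over 210 s, if anything falls off the work surface, if the arm or the gripper's body presses on something with over 40 N, if the wrist force passes 120 N, or if a joint passes its speed limit or range.

## Working session

There is one attempt and no reset: what is moved stays moved. The work goes in short steps, Python scripts to look and compute and a tool call to move; the robot and the scene stay as the last step left them, time stands still between calls to the robot, and variables do not carry over. Pictures are saved under pics/ and viewed, at most 15 in all, crops included, and the job is handed in when it is done.

Besides the shell and the picture viewer there is one more tool, called after "Emit:" as name(argument=value, ...) on one line, values as JSON. apply_moves: Moves the arm, as the interface text tells. Its arguments: {"type":"object","properties":{"steps":{"type":"array","items":{"type":"number"}},"jaw":{"type":"number"},"newtons":{"type":"number"}},"required":["steps"]}

```bash
mkdir -p pics; python3 - <<'E'
from rig import *
import cv2
for n in("top","side"):
    im=get_image(n); cv2.imwrite(f"pics/{n}0.png",im[:,:,::-1]); c=calibration(n); print(n,c)
print(get_state())
E
```

```text
top {'fx': 600.4305836225432, 'fy': 600.4305836225432, 'cx': 316.0433436462349, 'cy': 255.44425183916226, 'k1': -0.17407389237100812, 'xyz': array([0.23911037, 0.10760694, 1.42456662]), 'rotation': array([-0.65559931, -0.07243901,  0.07857108,  0.74750834])}
side {'fx': 582.8145828510022, 'fy': 582.8145828510022, 'cx': 325.1409313263804, 'cy': 251.6712217738019, 'k1': 0.032815727558982426, 'xyz': array([0.40983237, 1.26892665, 1.0515083 ]), 'rotation': array([-0.05284001, -0.01541709,  0.42748728,  0.9023441 ])}
{'clock': 0.1, 'qpos': array([ 1.06698879e+00,  2.76536245e-01,  1.50600857e+00,  6.26801468e-06,
        1.36073294e+00, -1.21005727e-01]), 'qd': array([-2.06111309e-04, -3.78422862e-03, -3.93697110e-03, -2.49847730e-05,
       -1.52915127e-03,  4.67379110e-04]), 'effort': array([ 2.12233717e-03, -4.17698014e+01, -2.46403581e+01, -2.99542726e-04,
        5.84758542e-03, -4.41373999e-06]), 'position': array([0.21452105, 0.53290981, 0.2002229 ]), 'ee_rot': array([-2.61874108e-04,  1.90234980e-01,  9.81738225e-01, -8.00827162e-04]), 'contact_force': array([0.34390016, 0.62333052, 0.45029952]), 'moment': array([-0.02935164, -0.00053967, -0.03034671]), 'gripper_force': 0.0, 'width': 0.08517866997471775}
```

View pics/top0.png

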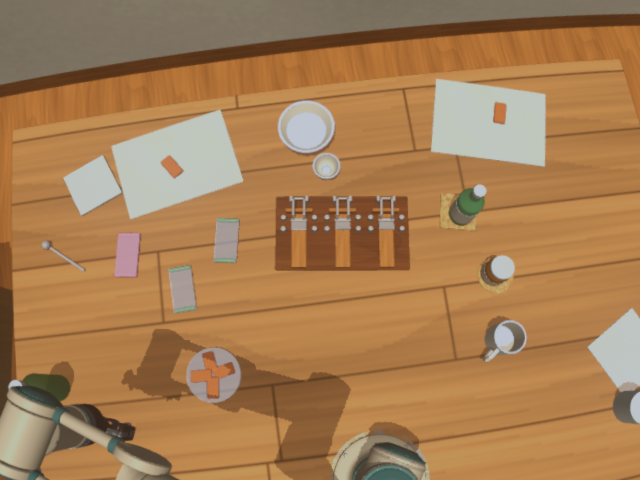

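View pics/side0.png

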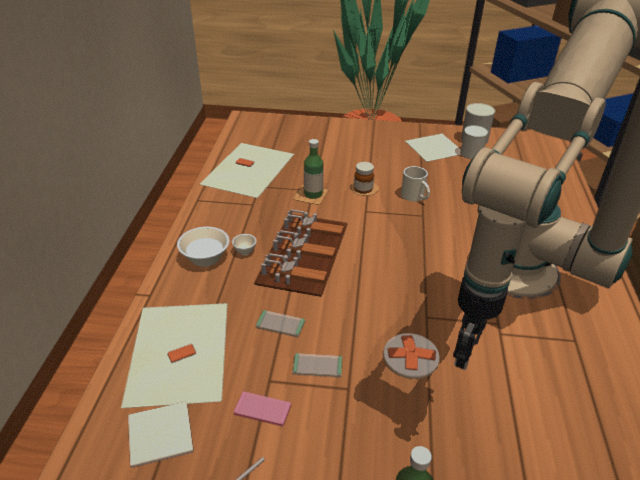

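```bash
cat > h.py <<'E'
from rig import *
import numpy as np, cv2
from scipy.spatial.transform import Rotation as R
def cam(n):
    c=calibration(n); q=c["rotation"]; q=np.asarray(q)
    K=np.array([[c["fx"],0,c["cx"]],[0,c["fy"],c["cy"]],[0,0,1.]])
    return K,np.array([c["k1"],0,0,0]),R.from_quat([q[1],q[2],q[3],q[0]]).as_matrix(),np.asarray(c["xyz"])
def cast(n,uv,z):
    K,D,M,t=cam(n); p=cv2.undistortPoints(np.array(uv,float).reshape(-1,1,2),K,D)[:,0]
    d=np.c_[p[:,0],-p[:,1],-np.ones(len(p))]@M.T
    return t+d*((z-t[2])/d[:,2])[:,None]
def proj(n,P):
    K,D,M,t=cam(n); q=(np.atleast_2d(P)-t)@M; q=q*[1,-1,-1]
    return cv2.projectPoints(q,np.zeros(3),np.zeros(3),K,D)[0][:,0]
def crop(n,x,y,w,h,s,f,im=None):
    im=get_image(n) if im is None else im
    cv2.imwrite(f,cv2.resize(im[y:y+h,x:x+w,::-1],None,fx=s,fy=s,interpolation=cv2.INTER_CUBIC)); return im
E
python3 - <<'E'
from h import *
im=cv2.imread("pics/top0.png")[:,:,::-1]
crop("top",270,175,260,125,3,"pics/a.png",im)
crop("top",100,205,150,120,5,"pics/b.png",im)
print(cast("top",[(226,240),(182,288),(343,233)],.01), proj("top",[[0,0,0],[.6,0,0]]))
E
```

```text
[[0.61195208 0.28755931 0.01      ]
 [0.5077689  0.40548519 0.01      ]
 [0.59181299 0.00282142 0.01      ]] [[379.11783622 481.44853643]
 [343.51525378 230.661543  ]]
```

View pics/a.png

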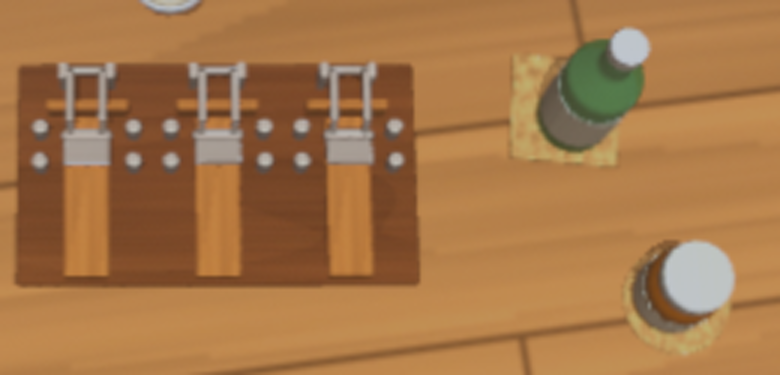

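View pics/b.png

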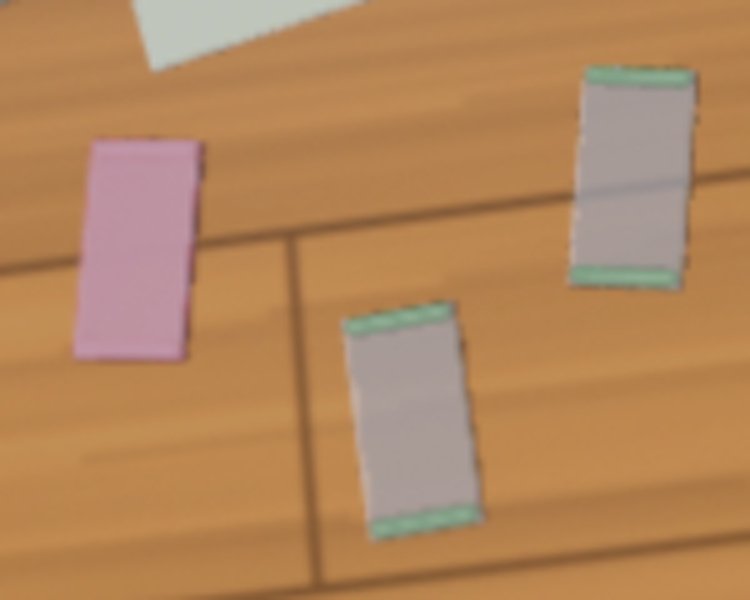

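```bash
python3 - <<'E'
from h import *
np.set_printoptions(precision=4,suppress=True)
A=lambda L:np.array(L,float)/3+[270-.33,175-.33]
B=lambda L:np.array(L,float)/5+[100-.4,205-.4]
im=cv2.imread("pics/top0.png"); hsv=cv2.cvtColor(im,cv2.COLOR_BGR2HSV)
print("board corners",cast("top",A([(18,66),(411,66),(419,285),(15,285)]),.01))
for n,p in dict(L=[(40,127),(133,127),(40,160),(133,160)],M=[(171,127),(264,127),(171,160),(264,160)],Rr=[(301,127),(395,127),(302,160),(396,160)]).items():
    P=cast("top",A(p),.036); f=P[:2].mean(0);b=P[2:].mean(0);m=(f+b)/2; print(n,m,"spacing",np.linalg.norm(f-b),np.linalg.norm(P[0]-P[1]),"yaw",np.degrees(np.arctan2(*(f-b)[[1,0]])))
    # yaw via cross
    v=P[[0,2]].mean(0)-P[[1,3]].mean(0); print(np.degrees(np.arctan2(-v[0],v[1])))
print("cap",cast("top",A([(630,48)]),.193),"lid",cast("top",A([(698,277)]),.088))
S=cast("top",A([(513,54),(511,156),(616,166)]),.003); print("sq",(S[0]+S[2])/2,S, np.linalg.norm(S[0]-S[1]),np.linalg.norm(S[2]-S[1]))
H,s,v=[hsv[200:310,420:540,i].astype(int) for i in range(3)]
for y,x in [(210,443),(226,445),(284,485),(289,497),(225,500),(250,470)]: print(im[y,x],hsv[y,x])
# plates: corners
for c in ([(586,67),(694,71),(680,289),(569,284)],[(343,320),(452,302),(482,520),(371,540)]):
    P=cast("top",B(c),.012); print("plate",P.mean(0)[:2],np.linalg.norm(P-np.roll(P,1,0),axis=1),"yaw",[np.degrees(np.arctan2(*(P[a]-P[b])[[1,0]])) for a,b in((0,3),(1,2))])
E
```

```text
board corners [[ 0.7054  0.1546  0.01  ]
 [ 0.6633 -0.1667  0.01  ]
 [ 0.4809 -0.143   0.01  ]
 [ 0.5234  0.1781  0.01  ]]
L [0.6251 0.1069 0.036 ] spacing 0.027345362616985024 0.07452427575969031 yaw -7.075811781093679
-7.579582357478331
M [0.6113 0.0031 0.036 ] spacing 0.027339699900339413 0.07450599568398346 yaw -8.039430726490538
-7.496743296173027
Rr [ 0.5977 -0.101   0.036 ] spacing 0.027383802331746875 0.07571582883161125 yaw -7.3246004892034104
-7.413093622512998
cap [[ 0.602  -0.2932  0.193 ]] lid [[ 0.4449 -0.3453  0.088 ]]
sq [ 0.6119 -0.2892  0.003 ] [[ 0.665  -0.255   0.003 ]
 [ 0.5785 -0.2375  0.003 ]
 [ 0.5589 -0.3233  0.003 ]] 0.08826514276978578 0.08803334373419507
[ 99 162 192] [ 20 124 192]
[ 94 155 192] [ 19 130 192]
[ 89 146 188] [ 17 134 188]
[ 99 160 192] [ 20 124 192]
[ 72 124 176] [ 15 151 176]
[ 77 134 187] [ 16 150 187]
plate [0.6115 0.2872] [0.1089 0.0536 0.1091 0.0542] yaw [np.float64(-9.723484435009256), np.float64(-9.389330202355831)]
plate [0.5061 0.4054] [0.1087 0.0542 0.1077 0.0545] yaw [np.float64(2.4940413771532137), np.float64(2.6439483385125335)]
```

```bash
python3 - <<'E'
from h import *
np.set_printoptions(precision=4,suppress=True)
im=cv2.imread("pics/top0.png"); hsv=cv2.cvtColor(im,cv2.COLOR_BGR2HSV).astype(int)
m=((hsv[...,0]>=17)&(hsv[...,0]<=24)&(hsv[...,1]>90)&(hsv[...,1]<143)&(hsv[...,2]>170)).astype(np.uint8)
m=cv2.medianBlur(m,3)
for x0,y0,x1,y1 in((436,188,482,235),(472,245,520,295)):
    ys,xs=np.nonzero(m[y0:y1,x0:x1]); P=cast("top",np.c_[xs+x0,ys+y0],.003)[:,:2]
    h=cv2.convexHull(P.astype(np.float32))[:,0]; print(len(P),"rect",cv2.minAreaRect(h),"circ",cv2.minEnclosingCircle(h)); 
simg=cv2.imread("pics/side0.png")[:,:,::-1]
crop("side",280,130,130,90,6,"pics/c.png",simg)
E
```

```text
484 rect ((0.6118124723434448, -0.2901712954044342), (0.09235304594039917, 0.09074971824884415), 75.95266723632812) circ ((0.6125649213790894, -0.2909923791885376), 0.060890648514032364)
266 rect ((0.4251295328140259, -0.3447832763195038), (0.08858337253332138, 0.052894819527864456), 66.56797790527344) circ ((0.4381694197654724, -0.35035911202430725), 0.044533293694257736)
```

View pics/c.png

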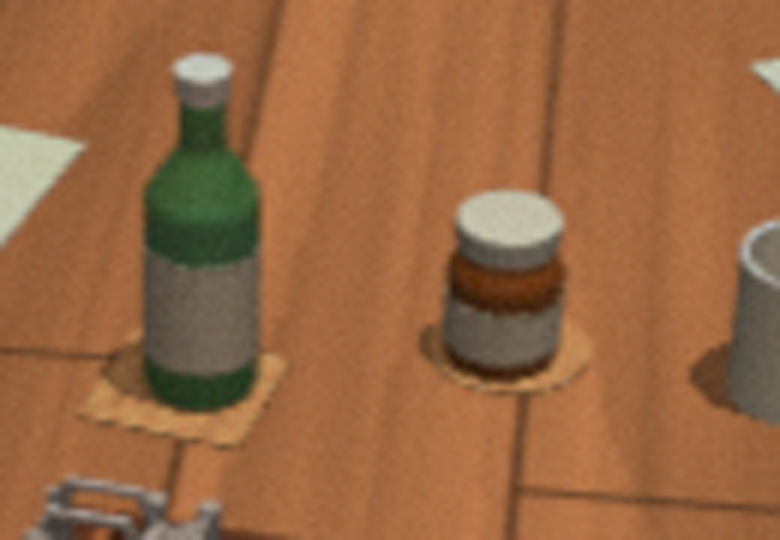

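```bash
python3 - <<'E'
from h import *
np.set_printoptions(precision=4,suppress=True)
A=lambda L:np.array(L,float)/6+[280-.4,130-.4]
print(cast("side",A([(203,67)]),.193),cast("side",A([(510,212)]),.088))
print("round: left,right,bottom extremes",cast("side",A([(421,345),(593,345),(505,392)]),.003))
print("sq corners", cast("side",A([(78,410),(240,445),(287,357)]),.003))
def tri(a,b):
    M=np.zeros((3,3));v=np.zeros(3)
    for n,uv in(("top",a),("side",b)):
        c=cam(n)[3]; d=cast(n,[uv],0)[0]-c; d/=np.linalg.norm(d); P=np.eye(3)-np.outer(d,d); M+=P; v+=P@c
    return np.linalg.solve(M,v)
print(tri((479.7,190.7),A((203,67))),tri((502.3,267),A((510,212))))
E
```

```text
[[ 0.601  -0.2937  0.193 ]] [[ 0.4433 -0.351   0.088 ]]
round: left,right,bottom extremes [[ 0.4866 -0.347   0.003 ]
 [ 0.3931 -0.3597  0.003 ]
 [ 0.4383 -0.3071  0.003 ]]
sq corners [[ 0.6629 -0.2595  0.003 ]
 [ 0.5737 -0.2386  0.003 ]
 [ 0.5581 -0.3253  0.003 ]]
[ 0.6014 -0.2931  0.1935] [ 0.4437 -0.3436  0.0925]
```

Emit:
apply_moves(steps=[0.9,-3.9,0,0,1.8,-7.8,0,0,2.9,-11.7,0,0,4.0,-15.6,0,0,5.0,-19.5,0,0,6.0,-23.4,0,0,7.0,-27.3,0,0,8.0,-31,0,0], jaw=0, newtons=40)

```text
clock: 0.77
position: [0.2943, 0.2213, 0.2008]
ee_rot: [0.0, 0.19, 0.982, -0.0]
contact_force: [1.1, -0.9, 0.0]
width: 0.0855
gripper_force: 0.0
```

Emit:
apply_moves(steps=[0.9,-3.9,0,0,1.8,-7.8,0,0,2.9,-11.7,0,0,4.0,-15.6,0,0,5.0,-19.5,0,0,6.0,-23.4,0,0,7.0,-27.3,0,0,8.0,-31,0,0])

```text
clock: 1.43
position: [0.3745, -0.0888, 0.201]
ee_rot: [0.0, 0.191, 0.982, 0.0]
contact_force: [0.6, 0.5, 0.0]
width: 0.0853
gripper_force: 0.0
```

Emit:
apply_moves(steps=[0.9,-3.9,0,0,1.8,-7.8,0,0,2.9,-11.7,0,0,4.0,-15.6,0,0,5.0,-19.5,0,0,6.0,-23.4,0,0,6.8,-25.7,0,0,6.8,-25.7,0,0])

```text
clock: 2.1
position: [0.4441, -0.3492, 0.1997]
ee_rot: [0.0, 0.192, 0.981, -0.001]
contact_force: [0.1, 0.4, 0.2]
width: 0.0853
gripper_force: 0.0
```

Emit:
apply_moves(steps=[0,0.3,-4,0,0,0.3,-8,0,0,0.3,-11,0,0,0.3,-13,0,0,0.3,-15,0,0,0.3,-16.5,0,0,0.3,-17.6,0,0,0.3,-17.6,0])

```text
clock: 2.77
position: [0.4408, -0.3381, 0.0224]
ee_rot: [-0.003, 0.19, 0.982, 0.002]
contact_force: [-0.3, 0.0, -0.5]
width: 0.0856
gripper_force: 0.0
```

Emit:
apply_moves(steps=[0,0,0,0,0,0,0,0,0,0,0,0,0,0,0,0,0,0,0,0,0,0,0,0,0,0,0,0], jaw=255, newtons=40)

```text
clock: 3.35
position: [0.4436, -0.3436, 0.0275]
ee_rot: [0.002, 0.19, 0.982, -0.003]
contact_force: [-3.8, -4.2, 6.1]
width: 0.055
gripper_force: 44.4
```

```bash
python3 - <<'E'
from h import *
im=crop("side",280,110,150,110,5,"pics/d.png"); s=get_state(); print(s["position"],s["contact_force"],s["width"],s["moment"])
E
```

```text
[ 0.44360644 -0.34359638  0.02748882] [-2.66407235 -4.61296442  6.0889463 ] 0.05536635025314872 [-0.86083031  0.56466156  0.0129421 ]
```

View pics/d.png

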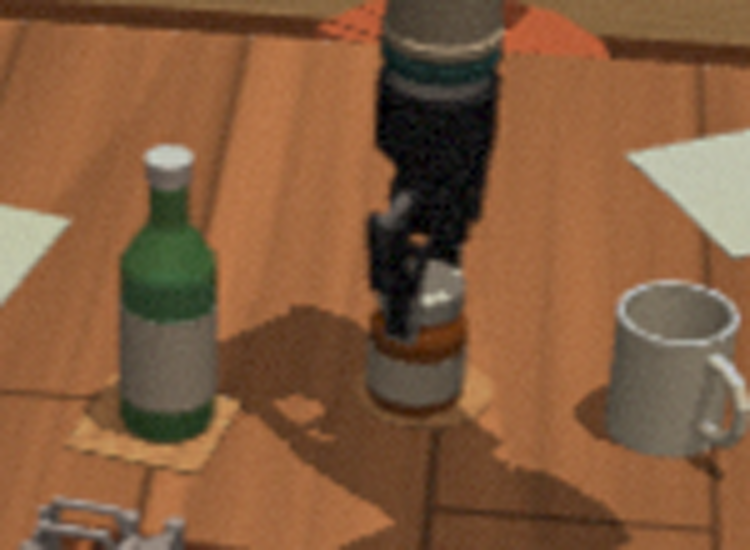

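Emit:
apply_moves(steps=[0,0,1,0,0,0,2,0,0,0,3,0,0,0,4,0,0,0,5,0,0,0,5,0], newtons=50)

```text
clock: 3.9
position: [0.4442, -0.3416, 0.0777]
ee_rot: [0.002, 0.19, 0.982, -0.001]
contact_force: [0.5, 0.6, -2.0]
width: 0.0552
gripper_force: 54.0
```

```bash
python3 - <<'E'
from h import *
im=crop("side",280,90,150,110,5,"pics/e.png"); s=get_state(); print(s["position"],s["contact_force"],s["width"],s["moment"],s["ee_rot"])
E
```

```text
[ 0.44370831 -0.34122645  0.07660098] [ 0.91543182  0.09390395 -2.25252889] 0.05494414695101097 [-0.02801509 -0.05027951 -0.01837141] [ 1.37190252e-03  1.90139696e-01  9.81755758e-01 -8.02805195e-04]
```

View pics/e.png

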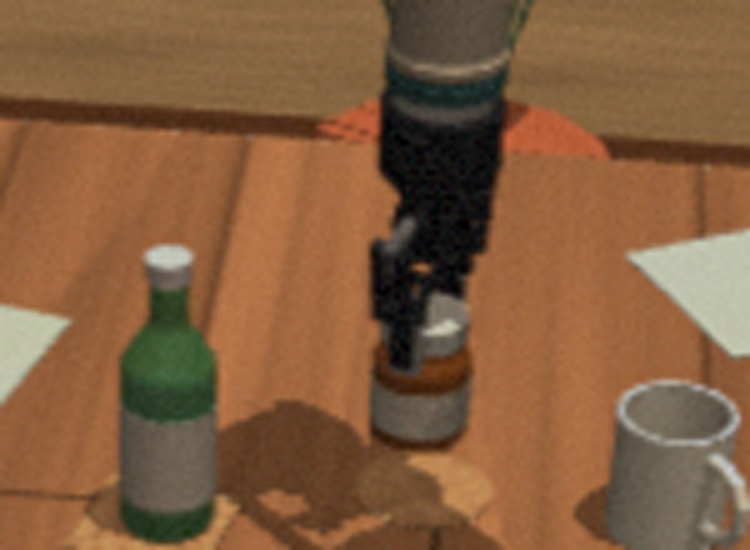

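Emit:
apply_moves(steps=[-1.2,3.6,0,0,-2.4,7.2,0,0,-3.6,10.8,0,0,-4.8,14.4,0,0,-6,17.6,0,0,-6.4,19.1,0,0,-6.4,19.1,-1.5,0,-6.4,19.1,-3,0])

```text
clock: 4.62
position: [0.3788, -0.1485, 0.0453]
ee_rot: [0.001, 0.189, 0.982, -0.0]
contact_force: [0.5, -0.0, -3.4]
width: 0.0555
gripper_force: 55.0
```

Emit:
apply_moves(steps=[0,0,-0.5,0,0,0,-1,0,0,0,-1.4,0,0,0,-1.7,0,0,0,-1.7,0,0,0,-1.7,0])

```text
clock: 5.12
position: [0.379, -0.1499, 0.0281]
ee_rot: [0.0, 0.19, 0.982, 0.0]
contact_force: [0.0, 0.7, -2.8]
width: 0.0553
gripper_force: 54.9
```

Emit:
apply_moves(steps=[0,0,-0.15,0,0,0,-0.3,0,0,0,-0.4,0,0,0,-0.5,0,0,0,-0.5,0,0,0,-0.5,0])

```text
clock: 5.62
position: [0.379, -0.1498, 0.0245]
ee_rot: [0.0, 0.19, 0.982, -0.0]
contact_force: [-3.4, 1.6, 11.6]
width: 0.0552
gripper_force: 57.3
```

Emit:
apply_moves(steps=[0,0,0,0,0,0,0,0,0,0,0.3,0,0,0,1,0,0,0,4,0,0,0,8,0,0,0,12,0,0,0,16,0], jaw=0)

```text
clock: 6.28
position: [0.3783, -0.1493, 0.1853]
ee_rot: [-0.0, 0.19, 0.982, 0.0]
contact_force: [1.3, 0.9, -0.6]
width: 0.0854
gripper_force: 0.0
```

Emit:
apply_moves(steps=[0,0,4,0,0,0,7,0,3.3,-2,7,0,6.6,-4.1,7,0,9.9,-6.2,7,0,13.2,-8.3,7,0,16.5,-10.3,7,0,20,-13,7,0])

```text
clock: 6.95
position: [0.5781, -0.278, 0.2535]
ee_rot: [0.0, 0.19, 0.982, 0.0]
contact_force: [1.2, 0.6, 0.7]
width: 0.0855
gripper_force: 0.0
```

Emit:
apply_moves(steps=[2.3,-1.5,0,0,2.3,-1.5,-2,0,2.3,-1.5,-4,0,2.3,-1.5,-6,0,2.3,-1.5,-8,0,2.3,-1.5,-10,0,2.3,-1.5,-11.1,0,2.3,-1.5,-11.1,0])

```text
clock: 7.62
position: [0.5981, -0.292, 0.1392]
ee_rot: [-0.003, 0.19, 0.982, 0.001]
contact_force: [-0.3, 0.5, 0.6]
width: 0.0854
gripper_force: 0.0
```

Emit:
apply_moves(steps=[0,0,0,0,0,0,0,0,0,0,0,0,0,0,0,0,0,0,0,0,0,0,0,0,0,0,0,0,0,0,0,0], jaw=255, newtons=45)

```text
clock: 8.28
position: [0.6006, -0.2932, 0.1434]
ee_rot: [0.001, 0.19, 0.982, -0.0]
contact_force: [-0.1, 1.0, 5.8]
width: 0.0273
gripper_force: 44.4
```

```bash
python3 - <<'E'
from h import *
im=crop("side",240,70,170,130,4,"pics/f.png"); s=get_state(); print(s["position"],s["contact_force"],s["width"],s["moment"])
E
```

```text
[ 0.60056918 -0.29321848  0.14346606] [-0.70449923  1.49370754  4.51828768] 0.026977590867186315 [ 0.1453283  -0.02739181 -0.0047861 ]
```

View pics/f.png

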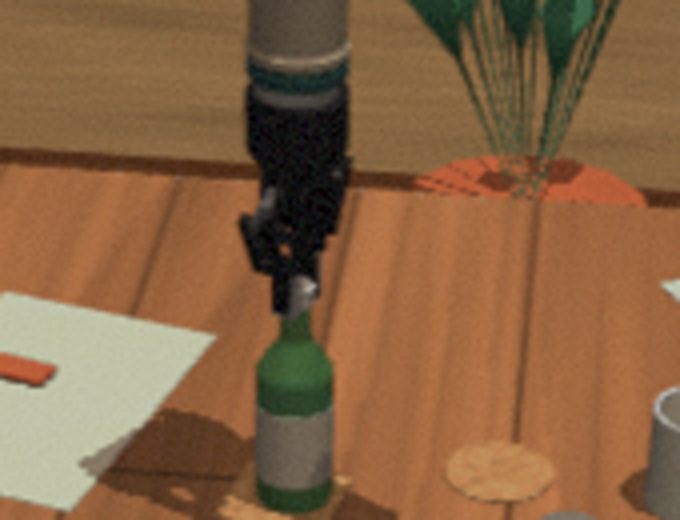

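Emit:
apply_moves(steps=[0,0,0,0,0,0,0,0,0,0,-0.5,0,0,0,-1,0,0,0,-1.5,0,0,0,-2,0,0,0,-2,0,0,0,-2,0], jaw=120)

```text
clock: 9.0
position: [0.5994, -0.2929, 0.1212]
ee_rot: [-0.001, 0.19, 0.982, 0.0]
contact_force: [0.4, -0.5, 0.0]
width: 0.0454
gripper_force: 0.0
```

Emit:
apply_moves(steps=[0,0,0,0,0,0,0,0,0,0,0,0,0,0,0,0,0,0,0,0,0,0,0,0], jaw=255, newtons=45)

```text
clock: 9.5
position: [0.5999, -0.293, 0.1223]
ee_rot: [0.0, 0.19, 0.982, 0.0]
contact_force: [1.3, 0.5, 1.5]
width: 0.0276
gripper_force: 44.2
```

Emit:
apply_moves(steps=[0,0,0.5,0,0,0,1.5,0,0,0,3,0,0,0,5,0,-2,-0.7,6,0,-5,-1.8,6,0,-8,-2.8,6,0,-11,-3.9,6,0])

```text
clock: 10.17
position: [0.4886, -0.332, 0.1827]
ee_rot: [-0.0, 0.19, 0.982, -0.0]
contact_force: [0.4, -1.1, -3.1]
width: 0.0272
gripper_force: 44.6
```

Emit:
apply_moves(steps=[-2,-0.7,0,0,-4,-1.4,0,0,-5.1,-1.8,0,0,-5.1,-1.8,-1,0,-5.1,-1.8,-2.5,0,-5.1,-1.8,-4,0,-5.1,-1.8,-4.5,0,-5.1,-1.8,-4.5,0])

```text
clock: 10.83
position: [0.4387, -0.3488, 0.1352]
ee_rot: [-0.001, 0.19, 0.982, 0.001]
contact_force: [-0.4, 0.1, -3.3]
width: 0.0275
gripper_force: 44.7
```

```bash
python3 - <<'E'
from h import *
im=crop("side",260,70,180,135,4,"pics/g.png"); s=get_state(); print(s["position"],s["contact_force"],s["width"],s["moment"],s["ee_rot"])
E
```

```text
[ 0.43919913 -0.34946196  0.1362783 ] [ 0.4214226  -0.06232636 -2.60001333] 0.027351306518182544 [-0.02675106 -0.0017454   0.01088979] [-5.17400191e-04  1.89939070e-01  9.81795523e-01  6.57374651e-04]
```

View pics/g.png

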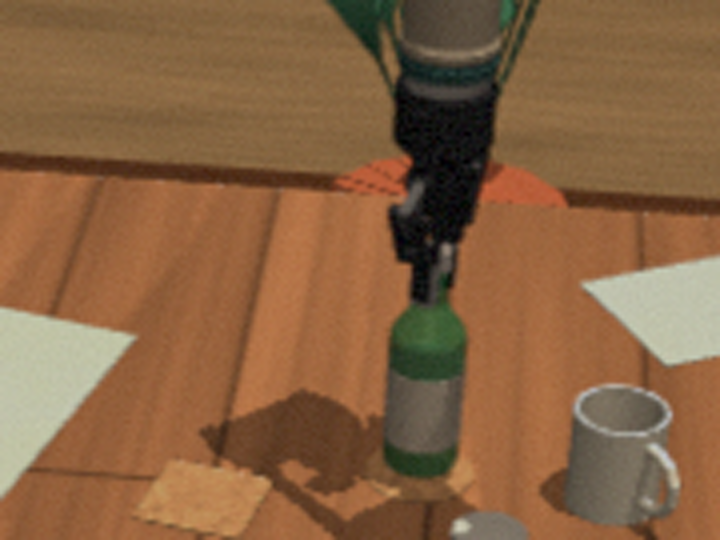

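Emit:
apply_moves(steps=[-0.1,0,-0.4,0,-0.1,0,-0.8,0,-0.1,0,-1.1,0,-0.1,0,-1.3,0,-0.1,0,-1.4,0,-0.1,0,-1.45,0,-0.1,0,-1.45,0])

```text
clock: 11.47
position: [0.4378, -0.3501, 0.1226]
ee_rot: [0.0, 0.19, 0.982, 0.0]
contact_force: [0.1, 0.6, -3.7]
width: 0.0276
gripper_force: 44.8
```

Emit:
apply_moves(steps=[0,0,-0.1,0,0,0,-0.2,0,0,0,-0.3,0,0,0,-0.3,0,0,0,-0.3,0])

```text
clock: 11.88
position: [0.4391, -0.351, 0.1223]
ee_rot: [0.002, 0.19, 0.982, -0.001]
contact_force: [-1.2, 1.3, 8.5]
width: 0.0274
gripper_force: 45.2
```

Emit:
apply_moves(steps=[0,0,0,0,0,0,0,0,0,0,0,0,0,0,1,0,0,0,4,0,0,0,8,0,0,0,12,0,0,0,13,0], jaw=0)

```text
clock: 12.55
position: [0.4402, -0.3525, 0.2569]
ee_rot: [0.005, 0.19, 0.982, -0.003]
contact_force: [0.6, -0.9, 1.3]
width: 0.0851
gripper_force: 0.0
```

Emit:
apply_moves(steps=[-1.1,3.9,0,0,-2.2,7.8,0,0,-3.3,11.7,0,0,-4.4,15.6,0,0,-5.5,19.5,-1,0,-6,20.1,-4,0,-6,20.1,-8,0,-6,20.1,-12,0])

```text
clock: 13.22
position: [0.3785, -0.1486, 0.13]
ee_rot: [0.003, 0.189, 0.982, -0.001]
contact_force: [0.7, -1.1, -0.6]
width: 0.0854
gripper_force: 0.0
```

```bash
python3 - <<'E'
from h import *
np.set_printoptions(precision=4,suppress=True)
rgb=get_image("top"); s=get_image("side"); cv2.imwrite("pics/t1.png",rgb[:,:,::-1]); cv2.imwrite("pics/s1.png",s[:,:,::-1])
hsv=cv2.cvtColor(rgb,cv2.COLOR_RGB2HSV).astype(int)
m=cv2.medianBlur(((hsv[...,0]>=17)&(hsv[...,0]<=24)&(hsv[...,1]>90)&(hsv[...,1]<143)&(hsv[...,2]>150)).astype(np.uint8),3)
x0,y0,x1,y1=436,185,484,237
ys,xs=np.nonzero(m[y0:y1,x0:x1]); P=cast("top",np.c_[xs+x0,ys+y0],.003)[:,:2]
print("sq",len(P),P.mean(0),cv2.minAreaRect(cv2.convexHull(P.astype(np.float32))))
x0,y0,x1,y1=472,245,520,295
ys,xs=np.nonzero(m[y0:y1,x0:x1]); P=cast("top",np.c_[xs+x0,ys+y0],.003)[:,:2]
print("rd",len(P),cv2.minEnclosingCircle(cv2.convexHull(P.astype(np.float32))))
# whitish cap & lid
w=((hsv[...,1]<45)&(hsv[...,2]>140)).astype(np.uint8)
n,l,st,c=cv2.connectedComponentsWithStats(w)
for i in range(1,n):
    if 40<st[i,4]<900: print(st[i],c[i],cast("top",[c[i]],.193)[0][:2],cast("top",[c[i]],.085)[0][:2])
E
```

```text
sq 1266 [ 0.6112 -0.2898] ((0.6117727160453796, -0.2899778485298157), (0.09182213246822357, 0.09192635118961334), 77.38053131103516)Traceback (most recent call last):
  File "<stdin>", line 10, in <module>
  File "h.py", line 9, in cast
    K,D,M,t=cam(n); p=cv2.undistortPoints(np.array(uv,float).reshape(-1,1,2),K,D)[:,0]
                      ~~~~~~~~~~~~~~~~~~~^^^^^^^^^^^^^^^^^^^^^^^^^^^^^^^^^^^^^^^^
cv2.error: OpenCV(4.12.0) /io/opencv/modules/calib3d/src/undistort.dispatch.cpp:347: error: (-215:Assertion failed) CV_IS_MAT(_src) && CV_IS_MAT(_dst) && (_src->rows == 1 || _src->cols == 1) && (_dst->rows == 1 || _dst->cols == 1) && _src->cols + _src->rows - 1 == _dst->rows + _dst->cols - 1 && (CV_MAT_TYPE(_src->type) == CV_32FC2 || CV_MAT_TYPE(_src->type) == CV_64FC2) && (CV_MAT_TYPE(_dst->type) == CV_32FC2 || CV_MAT_TYPE(_dst->type) == CV_64FC2) in function 'cvUndistortPointsInternal'
```

Emit:
apply_moves(steps=[0,0,-3,0,0,0,-6,0,0,0,-8.5,0,0,0,-10,0,0,0,-10.5,0,0,0,-10.5,0])

```text
clock: 13.82
position: [0.3786, -0.1497, 0.025]
ee_rot: [0.0, 0.19, 0.982, 0.0]
contact_force: [-0.1, 0.4, -0.9]
width: 0.0849
gripper_force: 0.0
```

Emit:
apply_moves(steps=[0,0,0,0,0,0,0,0,0,0,0,0,0,0,0,0,0,0,0,0,0,0,0,0], jaw=255, newtons=50)

```text
clock: 14.32
position: [0.3793, -0.1499, 0.0264]
ee_rot: [0.002, 0.19, 0.982, -0.001]
contact_force: [-1.1, 0.5, 6.2]
width: 0.0547
gripper_force: 51.6
```

Emit:
apply_moves(steps=[0,0,1,0,0,0,3,0,0,0,6,0,1.8,-1.1,8,0,5,-3.1,8,0,8,-5,8,0,11,-6.8,8,0,14,-8.6,8,0])

```text
clock: 14.98
position: [0.5191, -0.2358, 0.1056]
ee_rot: [0.001, 0.19, 0.982, -0.0]
contact_force: [0.2, -0.4, -2.4]
width: 0.0549
gripper_force: 53.9
```

Emit:
apply_moves(steps=[3,-1.8,0,0,6,-3.6,0,0,8.6,-5.2,0,0,9.2,-5.4,0,0,9.2,-5.4,-3,0,9.2,-5.4,-6,0,9.2,-5.4,-6.9,0,9.2,-5.4,-6.9,0])

```text
clock: 15.65
position: [0.6069, -0.2872, 0.0324]
ee_rot: [-0.004, 0.19, 0.982, 0.001]
contact_force: [0.1, 0.1, -2.3]
width: 0.055
gripper_force: 53.9
```

```bash
python3 - <<'E'
from h import *
np.set_printoptions(precision=4,suppress=True)
rgb=get_image("top"); s=get_image("side"); cv2.imwrite("pics/t2.png",rgb[:,:,::-1]); cv2.imwrite("pics/s2.png",s[:,:,::-1])
a=cv2.resize(rgb[170:310,420:540],None,fx=3.3,fy=3.3,interpolation=cv2.INTER_CUBIC);b=cv2.resize(s[100:220,290:410],None,fx=3.3,fy=3.3,interpolation=cv2.INTER_CUBIC)
b=cv2.copyMakeBorder(b,0,a.shape[0]-b.shape[0],0,0,0); cv2.imwrite("pics/gg.png",np.hstack([a,b])[:,:,::-1]); print(get_state()["position"])
E
```

```text
[ 0.61   -0.2891  0.0364]
```

View pics/gg.png

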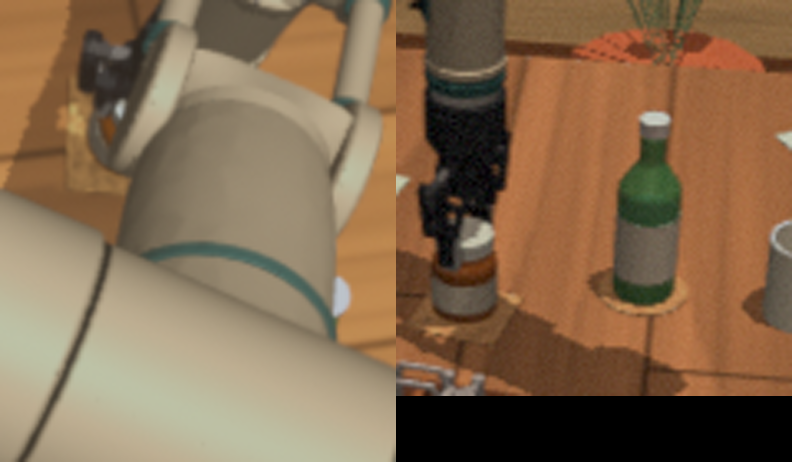

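Emit:
apply_moves(steps=[0.1,0,-0.3,0,0.1,0,-0.6,0,0.1,0,-0.8,0,0.1,0,-0.9,0,0.1,0,-1.0,0,0.1,0,-1.1,0,0.1,0,-1.1,0])

```text
clock: 16.33
position: [0.612, -0.2896, 0.0294]
ee_rot: [0.002, 0.19, 0.982, -0.001]
contact_force: [-4.4, 1.4, 14.3]
width: 0.0549
gripper_force: 55.8
```

Contact. Release, rise, retreat toward the plates.

Emit:
apply_moves(steps=[0,0,0.1,0,0,0,0.1,0,0,0,0.2,0,0,0,1,0,0,0,4,0,0,0,8,0,0,0,12,0,0,0,16,0], jaw=0)

```text
clock: 17.0
position: [0.6105, -0.2889, 0.1863]
ee_rot: [-0.0, 0.19, 0.982, 0.0]
contact_force: [0.6, -0.8, -0.7]
width: 0.0853
gripper_force: 0.0
```

Emit:
apply_moves(steps=[-3,2.5,1,0,-6,5,1,0,-9,7.5,1,0,-12,10,1,0,-14,13.5,1,0,-16,17,1,0,-18,20.5,1,0,-20,24,1,0])

```text
clock: 17.67
position: [0.4095, -0.0478, 0.1949]
ee_rot: [0.0, 0.191, 0.982, 0.0]
contact_force: [-0.3, 1.1, 0.3]
width: 0.0853
gripper_force: 0.0
```

Emit:
apply_moves(steps=[0,4,0,0,0,8,0,0,0,12,0,0,0,16,0,0,0,20,0,0,0,24,0,0,0,24,0,0,0,24,0,0])

```text
clock: 18.33
position: [0.4104, 0.1928, 0.1947]
ee_rot: [0.0, 0.188, 0.982, -0.0]
contact_force: [-0.1, -0.9, -0.1]
width: 0.0851
gripper_force: 0.0
```

```bash
cat > m.py <<'E'
from h import *
np.set_printoptions(precision=4,suppress=True)
def plates(rgb,name="top"):
    hsv=cv2.cvtColor(rgb,cv2.COLOR_RGB2HSV).astype(int)
    g=((hsv[...,0]>50)&(hsv[...,0]<90)&(hsv[...,1]>50)&(hsv[...,2]>90)).astype(np.uint8)
    n,l,st,c=cv2.connectedComponentsWithStats(g)
    out=[]
    for i in range(1,n):
        if 30<st[i,4]<300: out.append((st[i].tolist(),cast(name,[c[i]],.013)[0][:2]))
    return out
if __name__=="__main__":
    rgb=get_image("top"); cv2.imwrite("pics/t3.png",rgb[:,:,::-1]); s=get_image("side"); cv2.imwrite("pics/s3.png",s[:,:,::-1])
    for n,i in(("top",rgb),("side",s)):
        for o in plates(i,n): print(n,o)
    a=cv2.resize(rgb[150:310,100:540],None,fx=1.8,fy=1.8,interpolation=cv2.INTER_CUBIC); b=cv2.resize(rgb[170:300,430:530],None,fx=2.3,fy=2.3,interpolation=cv2.INTER_CUBIC); c=cv2.resize(s[110:230,280:410],None,fx=2.4,fy=2.4,interpolation=cv2.INTER_CUBIC)
    o=np.zeros((600,792,3),np.uint8); o[:288,:792]=a; o[290:290+b.shape[0],:b.shape[1]]=b; o[290:290+c.shape[0],250:250+c.shape[1]]=c; cv2.imwrite("pics/h.png",o[:,:,::-1])
E
python3 m.py
```

```text
top ([501, 268, 18, 10, 118], array([ 0.4405, -0.3873]))
top ([281, 276, 13, 10, 74], array([0.4934, 0.1533]))
top ([217, 305, 10, 9, 57], array([0.4461, 0.3153]))
top ([308, 337, 12, 10, 74], array([0.3409, 0.1083]))
top ([240, 367, 11, 10, 63], array([0.2924, 0.2753]))
side ([412, 0, 17, 15, 161], array([ 0.2268, -2.2793]))
side ([346, 2, 21, 54, 236], array([ 0.5581, -1.8382]))
side ([394, 10, 15, 36, 173], array([ 0.3341, -1.8202]))
side ([367, 30, 6, 25, 71], array([ 0.4891, -1.6322]))
side ([340, 45, 13, 20, 65], array([ 0.5875, -1.4564]))
side ([527, 209, 20, 11, 120], array([-0.0919, -0.2546]))
side ([257, 311, 9, 14, 35], array([0.6586, 0.281 ]))
side ([296, 319, 8, 15, 41], array([0.56  , 0.2985]))
side ([294, 354, 4, 17, 47], array([0.5534, 0.4109]))
side ([338, 357, 3, 17, 43], array([0.4538, 0.4079]))
```

View pics/h.png

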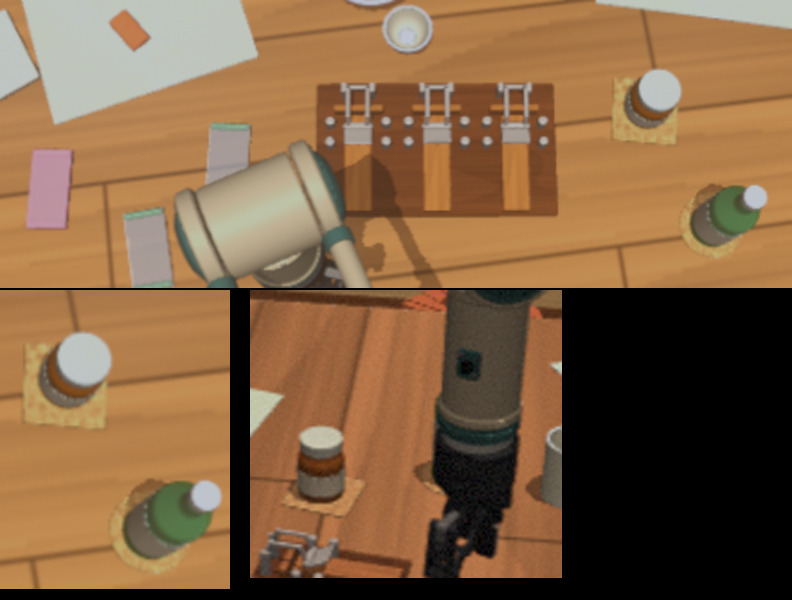

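```bash
python3 - <<'E'
from h import *
np.set_printoptions(precision=4,suppress=True)
print("lid",cast("top",[(465.8,199.7)],.088),"cap",cast("top",[(518.8,259.3)],.193))
print("lid side",cast("side",[(280+(321-250)/2.4-.3,110+(440-290)/2.4-.3)],.088), "cap side",cast("side",[(290+(655-396)/3.3-.3,100+118/3.3-.3)],.193))
hsv=cv2.cvtColor(cv2.imread("pics/t3.png"),cv2.COLOR_BGR2HSV).astype(int)
m=cv2.medianBlur(((hsv[...,0]>=17)&(hsv[...,0]<=24)&(hsv[...,1]>90)&(hsv[...,1]<143)&(hsv[...,2]>150)).astype(np.uint8),3)
for x0,y0,x1,y1 in((436,185,484,237),(472,245,520,295)):
    ys,xs=np.nonzero(m[y0:y1,x0:x1]); P=cast("top",np.c_[xs+x0,ys+y0],.003)[:,:2].astype(np.float32); h=cv2.convexHull(P); print(len(P),cv2.minAreaRect(h),cv2.minEnclosingCircle(h))
E
```

```text
lid [[ 0.615  -0.2898  0.088 ]] cap [[ 0.4403 -0.3491  0.193 ]]
lid side [[ 0.6124 -0.2835  0.088 ]] cap side [[ 0.4386 -0.3503  0.193 ]]
600 ((0.611791729927063, -0.28989288210868835), (0.09185627847909927, 0.09192635118961334), 77.38053131103516) ((0.6114679574966431, -0.28949183225631714), 0.06103182211518288)
297 ((0.430485337972641, -0.3393609821796417), (0.08902508020401001, 0.05491424351930618), 41.06961441040039) ((0.4409668445587158, -0.35187649726867676), 0.045299530029296875)
```

Emit:
apply_moves(steps=[3.5,2,0,4,7,4,0,8,10.5,6,0,12.2,14,8,0,12.2,17.6,9.9,-3,12.2,17.6,9.9,-7,12.2,17.6,9.9,-11,12.2,17.6,9.9,-13,12.2], jaw=40, newtons=40)

```text
clock: 19.1
position: [0.5856, 0.2865, 0.0594]
ee_rot: [-0.003, 0.086, 0.996, -0.002]
contact_force: [-1.8, -0.2, -0.4]
width: 0.0719
gripper_force: 0.0
```

Emit:
apply_moves(steps=[0,0,-1.5,0,0,0,-2.5,0,0,0,-3.5,0,0,0,-4.2,0,0,0,-4.8,0,0,0,-4.8,0,0,0,-4.8,0])

```text
clock: 19.68
position: [0.5872, 0.29, 0.0171]
ee_rot: [0.0, 0.085, 0.996, 0.0]
contact_force: [-0.2, -0.4, -0.8]
width: 0.0721
gripper_force: 0.0
```

```bash
python3 - <<'E'
from h import *
s=get_state(); print(s["position"],s["ee_rot"],s["contact_force"],s["width"])
im=get_image("side"); cv2.imwrite("pics/s4.png",im[:,:,::-1]); crop("side",210,230,160,120,5,"pics/i.png",im)
E
```

```text
[0.58719167 0.28995153 0.017126  ] [4.56517093e-04 8.49297252e-02 9.96386807e-01 2.52772326e-04] [-0.16308128 -0.38460107 -0.8351934 ] 0.07207787258809777
```

View pics/i.png

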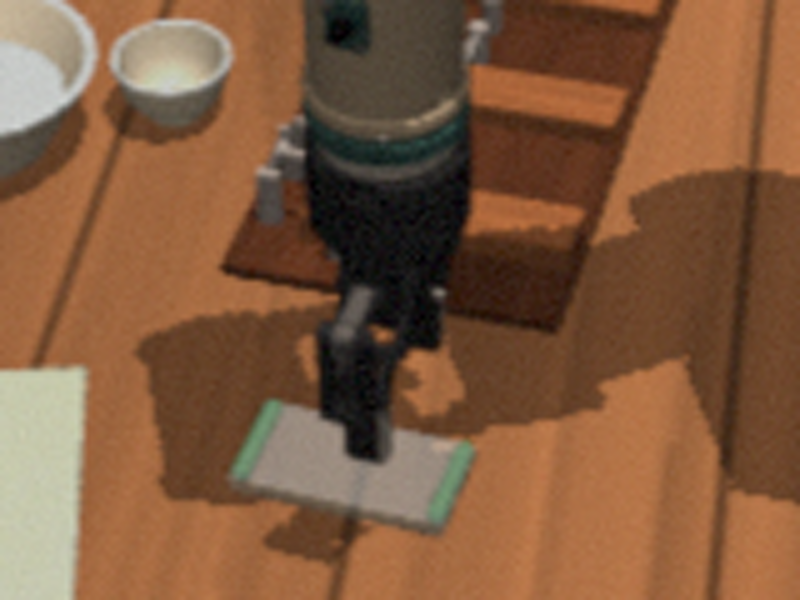

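```bash
python3 - <<'E'
from h import *
for z in(.01,.02,.03,.04,.05): print(z,cast("side",[(284.4,321)],z)[0])
E
```

```text
0.01 [0.59985269 0.28421256 0.01      ]
0.02 [0.59802821 0.29366726 0.02      ]
0.03 [0.59620374 0.30312195 0.03      ]
0.04 [0.59437927 0.31257664 0.04      ]
0.05 [0.5925548  0.32203134 0.05      ]
```

Emit:
apply_moves(steps=[0,0,-0.4,0,0,0,-0.8,0,0,0,-1.2,0,0,0,-1.5,0,0,0,-1.7,0,0,0,-1.7,0])

```text
clock: 20.23
position: [0.5863, 0.2898, -0.0012]
ee_rot: [-0.001, 0.085, 0.996, -0.0]
contact_force: [-0.3, 0.4, 0.4]
width: 0.0719
gripper_force: 0.0
```

```bash
python3 - <<'E'
from h import *
im=get_image("side"); s=get_state(); print(s["position"],s["contact_force"],s["width"]); o=cv2.imread("pics/s4.png")[:,:,::-1]
a=cv2.resize(im[290:345,240:320],None,fx=8,fy=8,interpolation=cv2.INTER_CUBIC); cv2.imwrite("pics/j.png",a[:,:,::-1])
E
```

```text
[ 0.58651587  0.28990917 -0.00091654] [ 0.15770506 -0.17741903 -0.57390122] 0.07195812744639503
```

View pics/j.png

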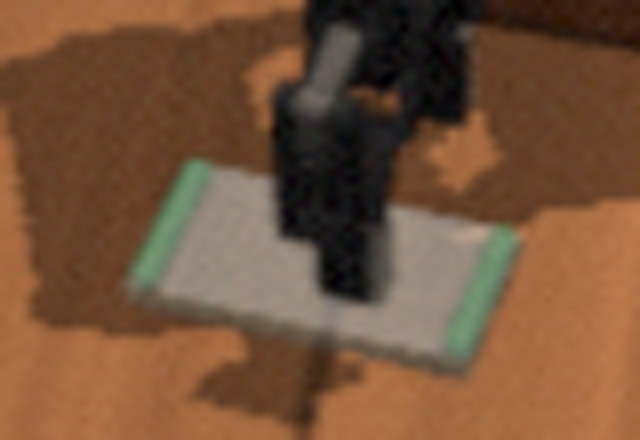

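Emit:
apply_moves(steps=[0,0.2,-0.4,0,0,0.2,-0.8,0,0,0.2,-1.2,0,0,0.2,-1.4,0,0,0.2,-1.6,0,0,0.2,-1.6,0])

```text
clock: 20.78
position: [0.5864, 0.2918, -0.0171]
ee_rot: [-0.0, 0.085, 0.996, -0.0]
contact_force: [-0.3, 0.6, 0.2]
width: 0.072
gripper_force: 0.0
```

Emit:
apply_moves(steps=[0,0,-0.2,0,0,0,-0.4,0,0,0,-0.6,0,0,0,-0.7,0,0,0,-0.7,0])

```text
clock: 21.2
position: [0.5866, 0.2919, -0.0238]
ee_rot: [-0.0, 0.085, 0.996, -0.0]
contact_force: [-0.0, -0.0, -0.5]
width: 0.0718
gripper_force: 0.0
```

```bash
python3 - <<'E'
from h import *
im=get_image("side"); s=get_state(); print(s["position"],s["contact_force"],s["width"])
cv2.imwrite("pics/s5.png",im[:,:,::-1])
d=(im.max(2)<45)[290:350,262:310].astype(int)
for r in range(0,60,2): print(290+r,''.join('#' if v else '.' for v in d[r]))
E
```

```text
[ 0.58668127  0.29193307 -0.02362088] [-0.11781013  0.59712811  0.45246258] 0.07211700018378356
290 ............##############################......
292 ..............###############################...
294 ................######################..........
296 .................#####################..........
298 .................#####################..........
300 .................##################.............
302 .................#......###########.............
304 .......................#############............
306 ......................##############............
308 .......................#############............
310 ............##........#.....########............
312 .............###...######..###....#.............
314 .............################...................
316 .............###########.##.....................
318 .............###########.##.....................
320 .............#############......................
322 .............#############......................
324 .............#############......................
326 ..............##########........................
328 ..................######........................
330 ..................######........................
332 ..................######........................
334 ......................#.........................
336 ................................................
338 ................................................
340 ................................................
342 ................................................
344 ................................................
346 ................................................
348 ................................................
```

```bash
python3 - <<'E'
from h import *
for z in(0,.01,.02): print(z,cast("side",[(283.5,335.5)],z)[0])
print(proj("side",[[.587+.0246*.8,.29,.0]]))
E
```

```text
0 [0.59599985 0.32260024 0.        ]
0.01 [0.59422937 0.33159995 0.01      ]
0.02 [0.59245888 0.34059965 0.02      ]
[[281.37976301 325.28503567]]
```

Emit:
apply_moves(steps=[0,0,-0.1,0,0,0,-0.25,0,0,0,-0.25,0,0,0,-0.25,0])

```text
clock: 21.58
position: [0.5867, 0.2919, -0.0261]
ee_rot: [-0.0, 0.085, 0.996, -0.0]
contact_force: [-0.5, 0.8, 0.9]
width: 0.0722
gripper_force: 0.0
```

Emit:
apply_moves(steps=[0,0,0,0,0,0,0,0,0,0,0,0,0,0,0,0], jaw=255, newtons=40)

```text
clock: 21.92
position: [0.5869, 0.2921, -0.0253]
ee_rot: [0.0, 0.085, 0.996, 0.0]
contact_force: [-2.0, 0.1, 5.2]
width: 0.0531
gripper_force: 41.3
```

Emit:
apply_moves(steps=[0,0,0.3,0,0,0,1,0,0,0,2,0,0,0,4,0,0,0,5,0,0,0,5,0], newtons=50)

```text
clock: 22.42
position: [0.5892, 0.2929, 0.0273]
ee_rot: [0.003, 0.085, 0.996, 0.001]
contact_force: [0.2, -0.1, -2.3]
width: 0.0523
gripper_force: 52.7
```

```bash
python3 - <<'E'
from m import *
im=get_image("side"); s=get_state(); print(s["position"],s["contact_force"],s["width"])
cv2.imwrite("pics/s6.png",im[:,:,::-1])
hsv=cv2.cvtColor(im,cv2.COLOR_RGB2HSV).astype(int)
g=((hsv[...,0]>50)&(hsv[...,0]<90)&(hsv[...,1]>50)&(hsv[...,2]>90)).astype(np.uint8)
g[:240]=0
n,l,st,c=cv2.connectedComponentsWithStats(g)
for i in range(1,n):
    if st[i,4]>25: print(st[i],c[i],cast("side",[c[i]],.013)[0],cast("side",[c[i]],.063)[0])
E
```

```text
[0.5882 0.2925 0.0258] [ 0.0547  0.0826 -2.0399] 0.05190372371412526
[255 295   9  15  41] [258.8293 302.3902] [0.674 0.231 0.013] [0.6613 0.281  0.063 ]
[295 303   8  15  41] [298.6098 310.1707] [0.5702 0.2458 0.013 ] [0.5624 0.2951 0.063 ]
[294 354   4  17  46] [295.4348 362.0652] [0.5535 0.411  0.013 ] [0.5466 0.4523 0.063 ]
[338 357   3  17  41] [339.2195 365.6829] [0.4535 0.4092 0.013 ] [0.4514 0.4506 0.063 ]
```

Emit:
apply_moves(steps=[0,0,2,0.5,0,0,4,1,-1.3,-3.8,4,1.5,-2.6,-7.6,4,2.2,-3.9,-11.4,4,2.2,-5.2,-15.2,4,2.2,-6.5,-19,4,2.2,-7.8,-22.8,4,2.2])

```text
clock: 23.13
position: [0.5071, 0.0625, 0.0633]
ee_rot: [-0.001, 0.065, 0.998, -0.0]
contact_force: [0.4, -0.9, -1.8]
width: 0.052
gripper_force: 52.8
```

Emit:
apply_moves(steps=[-1.3,-4,0,0,-1.3,-4.6,0,0,-1.3,-4.6,-1.5,0,-1.3,-4.6,-3,0,-1.3,-4.6,-4.5,0,-1.3,-4.6,-5.2,0,-1.3,-4.6,-5.2,0])

```text
clock: 23.72
position: [0.4939, 0.0183, 0.0101]
ee_rot: [-0.002, 0.066, 0.998, 0.0]
contact_force: [-1.0, -1.3, -1.6]
width: 0.0517
gripper_force: 52.8
```

```bash
python3 - <<'E'
from h import *
s=get_state(); p=s["position"];q=s["ee_rot"]; print(p,q,s["contact_force"],s["width"],s["moment"])
print("plate yaw",np.degrees(2*np.arctan2(q[2],q[1]))-180)
d=np.array([.9916,-.1297]);n=np.array([.1297,.9916]); r=p[:2]+.0246*d-np.array([.5855,.0065]); print("along",r@d,"lat",r@n)
E
```

```text
[0.49392566 0.01828428 0.01014138] [-2.31687271e-03  6.57396438e-02  9.97834103e-01  1.82332190e-04] [-1.02145247 -1.29914151 -1.5530367 ] 0.05170750204504519 [0.03012829 0.00721635 0.00692418]
plate yaw -7.538665281084803
along -0.06773126089946538 lat -0.0001919001823676449
```

Emit:
apply_moves(steps=[0,0,-0.3,0,0,0,-0.6,0,0,0,-0.9,0,0,0,-1.0,0,0,0,-1.1,0,0,0,-1.1,0,0,0,-1.1,0])

```text
clock: 24.3
position: [0.4959, 0.018, 0.0012]
ee_rot: [0.0, 0.066, 0.998, 0.0]
contact_force: [-0.4, 0.1, -1.1]
width: 0.0524
gripper_force: 52.9
```

Emit:
apply_moves(steps=[0,0,-0.1,0,0,0,-0.2,0,0,0,-0.25,0,0,0,-0.25,0])

```text
clock: 24.63
position: [0.4959, 0.018, -0.0011]
ee_rot: [0.0, 0.066, 0.998, 0.0]
contact_force: [-0.5, 0.5, 3.2]
width: 0.0522
gripper_force: 55.0
```

Emit:
apply_moves(steps=[0.6,-0.08,0.05,0,1.2,-0.16,0.05,0,1.8,-0.24,0.05,0,2.4,-0.31,0.05,0,2.6,-0.34,0.05,0,2.6,-0.34,0.05,0])

```text
clock: 25.13
position: [0.5218, 0.0146, -0.001]
ee_rot: [-0.001, 0.066, 0.998, 0.0]
contact_force: [-2.7, 0.5, 2.5]
width: 0.052
gripper_force: 55.1
```

Emit:
apply_moves(steps=[0.4,-0.05,0,0,0.8,-0.1,0,0,1.2,-0.16,0,0,1.6,-0.21,0,0,2.0,-0.26,0,0,2.0,-0.26,0,0])

```text
clock: 25.63
position: [0.5318, 0.0133, -0.0013]
ee_rot: [-0.01, 0.066, 0.998, 0.001]
contact_force: [-17.8, 1.8, 18.8]
width: 0.0517
gripper_force: 60.0
```

Emit:
apply_moves(steps=[0,0,0.2,0,0,0,0.4,0,0,0,0.4,0,0,0,0.4,0])

```text
clock: 25.97
position: [0.5367, 0.0127, 0.0015]
ee_rot: [-0.005, 0.066, 0.998, 0.0]
contact_force: [-7.3, 1.2, -0.5]
width: 0.0519
gripper_force: 52.9
```

Emit:
apply_moves(steps=[0.2,-0.03,-0.1,0,0.4,-0.05,-0.1,0,0.6,-0.08,-0.1,0,0.8,-0.1,-0.1,0,0.8,-0.1,-0.1,0])

```text
clock: 26.38
position: [0.5495, 0.011, 0.0014]
ee_rot: [-0.0, 0.066, 0.998, 0.0]
contact_force: [-1.3, 0.3, -2.2]
width: 0.0521
gripper_force: 52.8
```

Emit:
apply_moves(steps=[0,0,-0.2,0,0.3,-0.04,-0.2,0,0.6,-0.08,-0.2,0,0.9,-0.12,-0.2,0,1.1,-0.14,-0.2,0,1.3,-0.17,-0.2,0,1.3,-0.17,-0.2,0])

```text
clock: 26.97
position: [0.5611, 0.0096, -0.0005]
ee_rot: [-0.002, 0.066, 0.998, 0.0]
contact_force: [-4.4, 2.0, -1.4]
width: 0.0524
gripper_force: 53.3
```

Emit:
apply_moves(steps=[0.15,-0.02,-0.05,0,0.3,-0.04,-0.05,0,0.45,-0.06,-0.05,0,0.5,-0.06,-0.05,0,0.5,-0.06,-0.05,0])

```text
clock: 27.38
position: [0.5609, 0.0096, -0.0011]
ee_rot: [-0.007, 0.066, 0.998, 0.0]
contact_force: [-12.3, 1.4, 6.0]
width: 0.0523
gripper_force: 56.1
```

Emit:
apply_moves(steps=[-0.4,0.05,0,0,-0.5,0.06,0.1,0,-0.5,0.06,0.1,0])

```text
clock: 27.63
position: [0.5612, 0.0095, 0.0003]
ee_rot: [-0.001, 0.066, 0.998, 0.0]
contact_force: [-5.6, 0.8, -1.9]
width: 0.0522
gripper_force: 52.8
```

Emit:
apply_moves(steps=[0,0,0,0,0,0,0,0,0,0,0,0,0,0,1,0,0,0,4,0,0,0,8,0,0,0,12,0,0,0,14,0], jaw=40)

```text
clock: 28.3
position: [0.5664, 0.0089, 0.1468]
ee_rot: [0.005, 0.066, 0.998, -0.0]
contact_force: [1.3, -0.1, 0.8]
width: 0.0719
gripper_force: 0.0
```

Emit:
apply_moves(steps=[-4,0,0,0,-8,0,0,0,-12,0,0,0,-16,0,0,0,-18,-3,0,0,-18,-6,0,0,-18,-6,0,0])

```text
clock: 28.88
position: [0.3834, -0.0547, 0.1423]
ee_rot: [0.003, 0.067, 0.998, -0.002]
contact_force: [1.8, 0.1, 0.2]
width: 0.0725
gripper_force: 0.0
```

```bash
cat > k.py <<'E'
from m import *
im=get_image("top"); sd=get_image("side"); cv2.imwrite("pics/tk.png",im[:,:,::-1]); cv2.imwrite("pics/sk.png",sd[:,:,::-1])
for nm,i in(("top",im),("side",sd)):
  hsv=cv2.cvtColor(i,cv2.COLOR_RGB2HSV).astype(int)
  g=((hsv[...,0]>50)&(hsv[...,0]<90)&(hsv[...,1]>45)&(hsv[...,2]>90)).astype(np.uint8)
  n,l,st,c=cv2.connectedComponentsWithStats(g)
  for j in range(1,n):
    if st[j,4]>15:
      t=cast(nm,[c[j]],.013)[0][:2]
      if .3<t[0]<.8 and -.2<t[1]<.65: print(nm,st[j],c[j],"table",t,"bed",cast(nm,[c[j]],.037)[0][:2])
E
python3 k.py
```

```text
top [339 212   8   2  16] [342.5 212.5] table [ 0.6425 -0.003 ] bed [ 0.6356 -0.0011]
top [374 258   5  16  37] [376.1351 265.3243] table [ 0.5014 -0.0647] bed [ 0.497  -0.0618]
top [374 288  11   8  58] [379.6034 290.6034] table [ 0.4396 -0.0637] bed [ 0.4362 -0.0608]
top [367 346  10   6  43] [371.5814 348.1628] table [ 0.3072 -0.0249] bed [ 0.3061 -0.0226]
side [286 239   5   8  19] [288.0526 242.6316] table [ 0.639  -0.0188] bed [0.6337 0.0109]
side [321 241   6  12  30] [323.4667 246.2667] table [ 0.5368 -0.0155] bed [0.5338 0.0142]
side [294 354   4  17  48] [295.5417 362.1458] table [0.5532 0.4112] bed [0.5499 0.431 ]
side [338 357   3  17  48] [339.0625 365.4167] table [0.4539 0.4085] bed [0.4529 0.4283]
```

Emit:
apply_moves(steps=[0.8,4,0,1,1.6,8,0,2,2.4,12,0,3,3.2,16,0,4,4,20,0,5,4.8,24,0,6,5.6,28,0,7,6.4,32,0,8])

```text
clock: 29.65
position: [0.4467, 0.2731, 0.1409]
ee_rot: [0.0, -0.005, 1.0, 0.0]
contact_force: [1.6, -0.4, -0.2]
width: 0.0721
gripper_force: 0.0
```

Emit:
apply_moves(steps=[0.8,4,0,1,1.6,8,0,1.9,2.4,12,0,1.9,3.3,13.9,-3,1.9,3.3,13.9,-6,1.9,3.3,13.9,-9,1.9,3.3,13.9,-11,1.9,3.3,13.9,-11,1.9])

```text
clock: 30.32
position: [0.4759, 0.4079, 0.0256]
ee_rot: [-0.004, -0.022, 1.0, -0.002]
contact_force: [-0.7, -1.0, 0.2]
width: 0.0715
gripper_force: 0.0
```

```bash
python3 - <<'E'
from h import *
s=get_state(); p=s["position"];q=s["ee_rot"]; print(p,s["contact_force"],s["width"])
print("yaw",np.degrees(2*np.arctan2(q[2],q[1]))-180)
E
python3 k.py | grep side
```

```text
[0.47594311 0.40787495 0.02557411] [-0.67089188 -1.0273757   0.15704491] 0.07154972951785842
yaw 2.465778493217954
side [286 239   5   8  19] [288.0526 242.6316] table [ 0.639  -0.0188] bed [0.6337 0.0109]
side [294 353   5  19  52] [295.5577 362.3269] table [0.5531 0.4117] bed [0.5498 0.4315]
side [338 356   3  18  49] [339.0816 365.2449] table [0.4539 0.408 ] bed [0.4529 0.4279]
```

Emit:
apply_moves(steps=[0,0,-1,0,0,0,-2,0,0,0,-2.8,0,0,0,-3.2,0,0,0,-3.4,0,0,0,-3.4,0])

```text
clock: 30.92
position: [0.4796, 0.4079, -0.0039]
ee_rot: [-0.0, -0.02, 1.0, -0.0]
contact_force: [-0.2, 0.3, -0.1]
width: 0.0717
gripper_force: 0.0
```

Emit:
apply_moves(steps=[0.1,-0.2,-0.5,0,0.1,-0.2,-1,0,0.1,-0.2,-1.4,0,0.1,-0.2,-1.8,0,0.1,-0.2,-2.1,0,0.1,-0.2,-2.2,0,0.1,-0.2,-2.2,0])

```text
clock: 31.5
position: [0.4805, 0.4061, -0.026]
ee_rot: [-0.0, -0.021, 1.0, -0.0]
contact_force: [-0.2, 1.0, -0.0]
width: 0.0722
gripper_force: 0.0
```

Emit:
apply_moves(steps=[0,0,0,0,0,0,0,0,0,0,0,0,0,0,0,0,0,0,0,0], jaw=255, newtons=50)

```text
clock: 31.92
position: [0.4809, 0.4063, -0.0244]
ee_rot: [0.0, -0.021, 1.0, 0.0]
contact_force: [-1.3, -1.2, 5.0]
width: 0.0516
gripper_force: 51.1
```

Emit:
apply_moves(steps=[0,0,0.3,0,0,0,1,0,0,0,2,0,0,0,4,0,0,0,5,0,0,0,5,0])

```text
clock: 32.42
position: [0.4829, 0.4078, 0.0278]
ee_rot: [0.003, -0.021, 1.0, 0.002]
contact_force: [-0.2, 0.3, -1.2]
width: 0.0504
gripper_force: 53.6
```

```bash
python3 k.py|grep side; python3 -c "
from h import *
s=get_state();print(s['position'],s['contact_force'],s['width'])
for u in [(0,0)]: pass
"
```

```text
side [286 239   5   8  19] [288.0526 242.6316] table [ 0.639  -0.0188] bed [0.6337 0.0109]
side [293 340   5  18  56] [294.6964 348.3393] table [0.5612 0.3707] bed [0.5577 0.3915]
side [338 341   4  19  51] [339.4118 350.0588] table [0.4572 0.363 ] bed [0.4561 0.384 ]
[0.48105865 0.40649667 0.02512365] [ 0.61752656 -0.76485326 -1.57294909] 0.049969821999644
```

Emit:
apply_moves(steps=[0,0,2,-1,0,0,4,-3,0.4,-4,4,-5,0.8,-8,4,-7,1.2,-12,4,-9,1.6,-16,4,-9.9,2,-20,4,-9.9,2.4,-24,4,-9.9])

```text
clock: 33.18
position: [0.5041, 0.1644, 0.0639]
ee_rot: [-0.0, 0.065, 0.998, -0.0]
contact_force: [0.9, -0.4, 0.4]
width: -0.0005
gripper_force: 0.0
```

Emit:
apply_moves(steps=[0.4,-4,0,0,0.4,-4.4,0,0,0.4,-4.4,-1.5,0,0.4,-4.4,-3,0,0.4,-4.4,-4.5,0,0.4,-4.4,-5.2,0,0.4,-4.4,-5.2,0,0.4,-4.4,-5.2,0])

```text
clock: 33.85
position: [0.5084, 0.1225, 0.0122]
ee_rot: [-0.001, 0.066, 0.998, -0.0]
contact_force: [0.7, -0.1, 0.3]
width: -0.0001
gripper_force: 0.0
```

```bash
python3 - <<'E'
from h import *
s=get_state(); p=s["position"];q=s["ee_rot"]; print(p,q,s["contact_force"],s["width"])
print("plate yaw",np.degrees(2*np.arctan2(q[2],q[1]))-180)
d=np.array([.9916,-.1297]);n=np.array([.1297,.9916]); r=p[:2]+.025*d-np.array([.5993,.1106]); print("along",r@d,"lat",r@n)
E
```

```text
[0.50844633 0.12251048 0.01216953] [-5.55096303e-04  6.55079981e-02  9.97851889e-01 -3.98545933e-05] [ 0.70073549 -0.11012642  0.2722986 ] -0.00014751996990077575
plate yaw -7.5120440764754335
along -0.0666329749584274 lat 2.6710936280404095e-05
```

Emit:
apply_moves(steps=[0,0,4,0,0,0,8,0,0,0,12,0,0,-4,14,0,0,-8,14,0,-3,-12,14,0,-6,-16,14,0,-9,-20,14,0])

```text
clock: 34.52
position: [0.4339, -0.0582, 0.1537]
ee_rot: [0.001, 0.065, 0.998, -0.0]
contact_force: [1.0, -0.6, -0.2]
width: 0.0001
gripper_force: 0.0
```

Emit:
apply_moves(steps=[-3,-2.5,0,0,-6,-5,0,0,-6,-5,0,0,-6,-5,0,0], jaw=40)

```text
clock: 34.85
position: [0.3736, -0.1081, 0.1536]
ee_rot: [0.001, 0.068, 0.998, -0.0]
contact_force: [0.8, -0.2, -0.0]
width: 0.048
gripper_force: 0.0
```

```bash
python3 k.py; python3 - <<'E'
from h import *
im=cv2.imread("pics/tk.png"); crop("top",110,180,260,190,3,"pics/l.png",im[:,:,::-1])
E
```

```text
top [339 212   8   2  16] [342.5 212.5] table [ 0.6425 -0.003 ] bed [ 0.6356 -0.0011]
top [413 249   7  21  38] [416.0263 259.8684] table [ 0.502  -0.1625] bed [ 0.4975 -0.1579]
top [410 282  12  10  62] [416.1452 285.4355] table [ 0.4403 -0.1526] bed [ 0.4369 -0.1482]
top [395 339  12   8  53] [400.6604 342.2264] table [ 0.3117 -0.0947] bed [ 0.3104 -0.0913]
side [286 239   5   8  19] [288.0526 242.6316] table [ 0.639  -0.0188] bed [0.6337 0.0109]
side [321 241   6  12  29] [323.5172 246.4483] table [ 0.5365 -0.0147] bed [0.5336 0.015 ]
side [325 309   8  14  35] [328.1714 315.1429] table [0.495  0.2538] bed [0.493  0.2772]
side [286 317   8  15  44] [289.5227 324.4091] table [0.5851 0.2968] bed [0.581  0.3192]
```

View pics/l.png

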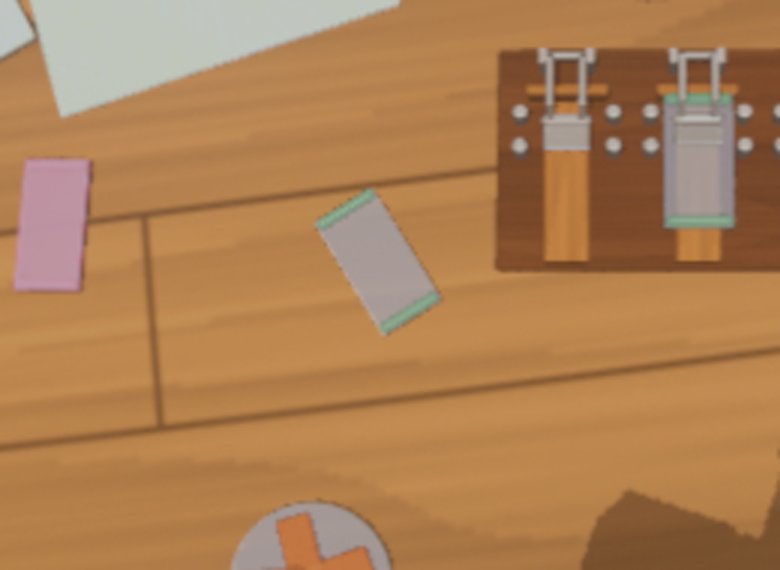

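```bash
python3 - <<'E'
from h import *
np.set_printoptions(precision=4,suppress=True)
c=np.array([(316,228),(372,188),(440,296),(384,334)],float)/3+[110-.33,180-.33]
P=cast("top",c,.012); m=P.mean(0); a=(P[0]+P[1]-P[2]-P[3])/2; y=np.arctan2(a[1],a[0]); print(m,np.linalg.norm(a),np.linalg.norm(P[0]-P[1]),np.degrees(y))
print("grasp",m[:2]-.0246*np.array([np.cos(y),np.sin(y)])); print("side mid",(np.array([.495,.2538])+[.5851,.2968])/2,np.degrees(np.arctan2(.043,.0901)))
s=get_state(); print(s["position"],s["width"])
E
```

```text
[0.5425 0.2707 0.012 ] 0.10468120850887336 0.05552642713458945 25.779244191858098
grasp [0.5203 0.26  ]
side mid [0.54   0.2753] 25.5126932943727
[ 0.3754 -0.107   0.1534] 0.06284369598296777
```

Emit:
apply_moves(steps=[0.5,4,0,6,1,8,0,12,2,12,0,18,3,16,0,24,4,20,0,30,5.5,24,0,33.2,7,27.5,0,33.2,8.5,31,0,33.2], jaw=40)

```text
clock: 35.62
position: [0.4598, 0.2078, 0.1527]
ee_rot: [0.001, -0.224, 0.975, 0.0]
contact_force: [0.3, -1.1, 0.4]
width: 0.0723
gripper_force: 0.0
```

Emit:
apply_moves(steps=[2,2.8,0,0,4,5.5,0,0,6,5.7,0,0,6,5.7,-4,0,6,5.7,-8,0,6,5.7,-11,0,6,5.7,-13,0,6,5.7,-13,0])

```text
clock: 36.28
position: [0.5154, 0.2611, 0.0176]
ee_rot: [-0.005, -0.224, 0.975, -0.0]
contact_force: [-0.4, -0.9, -0.1]
width: 0.0722
gripper_force: 0.0
```

Emit:
apply_moves(steps=[0,0,-1,0,0,0,-2,0,0,0,-2.8,0,0,0,-2.8,0,0,0,-2.8,0])

```text
clock: 36.7
position: [0.5195, 0.2601, -0.0052]
ee_rot: [0.0, -0.222, 0.975, 0.0]
contact_force: [-0.4, -0.4, 0.3]
width: 0.072
gripper_force: 0.0
```

```bash
python3 - <<'E'
from h import *
s=get_state(); p=s["position"];q=s["ee_rot"]; print(p,s["contact_force"],s["width"])
print("yaw",np.degrees(2*np.arctan2(q[2],q[1]))-180)
E
python3 k.py | grep side
```

```text
[ 0.51947185  0.26014019 -0.00521783] [-0.35744955 -0.40164724  0.27223179] 0.07202769581520976
yaw 25.674513148488558
side [286 239   5   8  18] [288.1111 242.4444] table [ 0.639  -0.0197] bed [0.6337 0.0101]
side [328 315   5   8  18] [329.7222 318.3889] table [0.49   0.2644] bed [0.4882 0.2876]
side [286 317   8  15  45] [289.4222 323.8444] table [0.5856 0.2949] bed [0.5816 0.3175]
```

Emit:
apply_moves(steps=[0,0,-0.5,0,0,0,-1,0,0,0,-1.5,0,0,0,-1.9,0,0,0,-2.1,0,0,0,-2.1,0])

```text
clock: 37.3
position: [0.5187, 0.2597, -0.0273]
ee_rot: [-0.001, -0.222, 0.975, -0.0]
contact_force: [0.7, 0.1, -0.1]
width: 0.0721
gripper_force: 0.0
```

Emit:
apply_moves(steps=[0,0,0,0,0,0,0,0,0,0,0,0,0,0,0,0,0,0,0,0], jaw=255, newtons=50)

```text
clock: 37.72
position: [0.5193, 0.2602, -0.0258]
ee_rot: [0.0, -0.222, 0.975, 0.0]
contact_force: [-2.9, -0.7, 5.6]
width: 0.0529
gripper_force: 51.8
```

Emit:
apply_moves(steps=[0,0,0.3,0,0,0,1,0,0,0,2,0,0,0,3.5,0,0,0,3.5,0])

```text
clock: 38.13
position: [0.5216, 0.2607, 0.0114]
ee_rot: [0.003, -0.222, 0.975, 0.0]
contact_force: [1.7, 1.0, -0.3]
width: 0.0527
gripper_force: 52.6
```

Emit:
apply_moves(steps=[0,0,2.5,-5,0,0,5,-11,0,-2,5.5,-17,-0.3,-5,5.5,-23,-0.6,-8,5.5,-29,-0.9,-11,5.5,-33.2,-1.0,-13.8,5.5,-33.2,-1.0,-13.8,5.5,-33.2])

```text
clock: 38.8
position: [0.5085, 0.1176, 0.0634]
ee_rot: [-0.0, 0.067, 0.998, -0.001]
contact_force: [-0.3, 1.1, -2.1]
width: 0.0528
gripper_force: 53.0
```

Emit:
apply_moves(steps=[0,0,-1.5,0,0,0,-3,0,0,0,-4.5,0,0,0,-5.3,0,0,0,-5.3,0,0,0,-5.3,0])

```text
clock: 39.3
position: [0.5092, 0.1222, 0.0103]
ee_rot: [-0.0, 0.066, 0.998, 0.0]
contact_force: [0.3, 0.0, -0.8]
width: 0.0527
gripper_force: 53.0
```

```bash
python3 - <<'E'
from h import *
s=get_state(); p=s["position"];q=s["ee_rot"]; print(p,q,s["contact_force"],s["width"])
print("plate yaw",np.degrees(2*np.arctan2(q[2],q[1]))-180)
d=np.array([.9916,-.1297]);n=np.array([.1297,.9916]); r=p[:2]+.0255*d-np.array([.5993,.1106]); print("along",r@d,"lat",r@n)
E
```

```text
[0.50924774 0.12222888 0.010338  ] [-2.98165886e-04  6.55509512e-02  9.97849179e-01  2.90321981e-05] [ 0.33549562  0.0032381  -0.80011025] 0.05272868318106957
plate yaw -7.516975910873612
along -0.06530172156415008 lat -0.00014857620531688297
```

Emit:
apply_moves(steps=[0,0,-0.3,0,0,0,-0.6,0,0,0,-0.9,0,0,0,-1.1,0,0,0,-1.2,0,0,0,-1.2,0])

```text
clock: 39.8
position: [0.5093, 0.122, -0.0016]
ee_rot: [-0.0, 0.066, 0.998, 0.0]
contact_force: [-0.1, 0.5, -1.0]
width: 0.0526
gripper_force: 53.2
```

Near contact; slide to just before the lip.

Emit:
apply_moves(steps=[0.6,-0.08,-0.05,0,1.2,-0.16,-0.05,0,1.8,-0.24,-0.05,0,2.4,-0.31,-0.05,0,2.6,-0.34,-0.05,0,2.6,-0.34,-0.05,0])

```text
clock: 40.3
position: [0.5347, 0.1187, -0.0018]
ee_rot: [-0.001, 0.066, 0.998, 0.0]
contact_force: [-3.9, 1.4, 5.0]
width: 0.0528
gripper_force: 54.7
```

Emit:
apply_moves(steps=[0.4,-0.05,0.1,0,0.8,-0.1,0.2,0,1.2,-0.16,0.25,0,1.6,-0.21,0.25,0,1.6,-0.21,0.25,0])

```text
clock: 40.72
position: [0.5496, 0.1163, -0.0005]
ee_rot: [-0.002, 0.066, 0.998, -0.0]
contact_force: [-5.6, 0.5, -0.6]
width: 0.0531
gripper_force: 53.1
```

Emit:
apply_moves(steps=[0.3,-0.04,0,0,0.6,-0.08,0,0,0.9,-0.12,0,0,1.2,-0.16,0,0,1.4,-0.18,0,0,1.4,-0.18,0,0])

```text
clock: 41.22
position: [0.5666, 0.1145, 0.0005]
ee_rot: [0.001, 0.066, 0.998, 0.0]
contact_force: [-1.0, 0.2, -1.6]
width: 0.0529
gripper_force: 52.8
```

Emit:
apply_moves(steps=[0,0,-0.15,0,0.3,-0.04,-0.2,0,0.6,-0.08,-0.2,0,0.9,-0.12,-0.2,0,1.1,-0.14,-0.2,0,1.1,-0.14,-0.2,0])

```text
clock: 41.72
position: [0.5723, 0.1137, -0.0018]
ee_rot: [-0.004, 0.066, 0.998, 0.0]
contact_force: [-9.9, 2.1, 4.1]
width: 0.0527
gripper_force: 54.5
```

Emit:
apply_moves(steps=[0.2,-0.03,0.1,0,0.4,-0.05,0.1,0,0.6,-0.08,0.1,0,0.6,-0.08,0.1,0,0.6,-0.08,0.1,0])

```text
clock: 42.13
position: [0.5721, 0.1138, -0.0018]
ee_rot: [-0.01, 0.066, 0.998, 0.0]
contact_force: [-18.2, 4.1, 7.0]
width: 0.053
gripper_force: 55.0
```

Firmly against the stop. Relax, release, retreat and check.

Emit:
apply_moves(steps=[-0.4,0.05,0,0,-0.8,0.1,0.05,0,-0.9,0.12,0.05,0,-0.9,0.12,0.05,0])

```text
clock: 42.47
position: [0.5726, 0.1138, -0.0001]
ee_rot: [-0.001, 0.066, 0.998, 0.0]
contact_force: [-4.4, 1.4, -2.8]
width: 0.0528
gripper_force: 52.8
```

Emit:
apply_moves(steps=[0,0,0,0,0,0,0,0,0,0,0,0,0,0,1,0,0,0,4,0,0,0,8,0,0,0,12,0,0,0,16,0], jaw=40)

```text
clock: 43.13
position: [0.574, 0.1135, 0.1629]
ee_rot: [0.001, 0.066, 0.998, 0.0]
contact_force: [1.6, 0.3, -0.6]
width: 0.0721
gripper_force: 0.0
```

Emit:
apply_moves(steps=[-4,0,0,0,-8,0,0,0,-12,-2,0,0,-15,-5,0,0,-17,-9,0,0,-19,-13,0,0,-20,-17,0,0,-20,-17,0,0])

```text
clock: 43.8
position: [0.3722, -0.0613, 0.1615]
ee_rot: [0.001, 0.068, 0.998, -0.002]
contact_force: [-0.4, 0.7, 0.7]
width: 0.072
gripper_force: 0.0
```

```bash
python3 k.py; python3 - <<'E'
from h import *
t=cv2.imread("pics/tk.png"); s=cv2.imread("pics/sk.png")
a=cv2.resize(t,None,fx=.6,fy=.6); b=cv2.resize(t[185:280,265:365],None,fx=4,fy=4,interpolation=cv2.INTER_CUBIC)
c=cv2.resize(s[140:300,250:430],None,fx=2.1,fy=1.9,interpolation=cv2.INTER_CUBIC)
o=np.zeros((600,790,3),np.uint8); o[:288,:384]=a; o[:380,388:788]=b; o[292:292+304,:378]=c[:304]; cv2.imwrite("pics/z.png",o)
E
```

```text
top [339 212   8   2  16] [342.5 212.5] table [ 0.6425 -0.003 ] bed [ 0.6356 -0.0011]
top [380 259   6  20  45] [382.4222 268.2   ] table [ 0.4925 -0.0787] bed [ 0.4882 -0.0755]
top [379 292  12   8  65] [384.5846 294.9538] table [ 0.4277 -0.0739] bed [ 0.4245 -0.0709]
side [286 239   5   8  19] [288.0526 242.6316] table [ 0.639  -0.0188] bed [0.6337 0.0109]
side [321 241   6  12  28] [323.6071 246.1429] table [ 0.5364 -0.0161] bed [0.5335 0.0136]
side [275 263   5   8  19] [276.8421 266.5263] table [0.6528 0.0883] bed [0.6471 0.1156]
side [311 265   7  12  34] [314.2353 270.3235] table [0.55   0.0908] bed [0.5468 0.1181]
```

View pics/z.png

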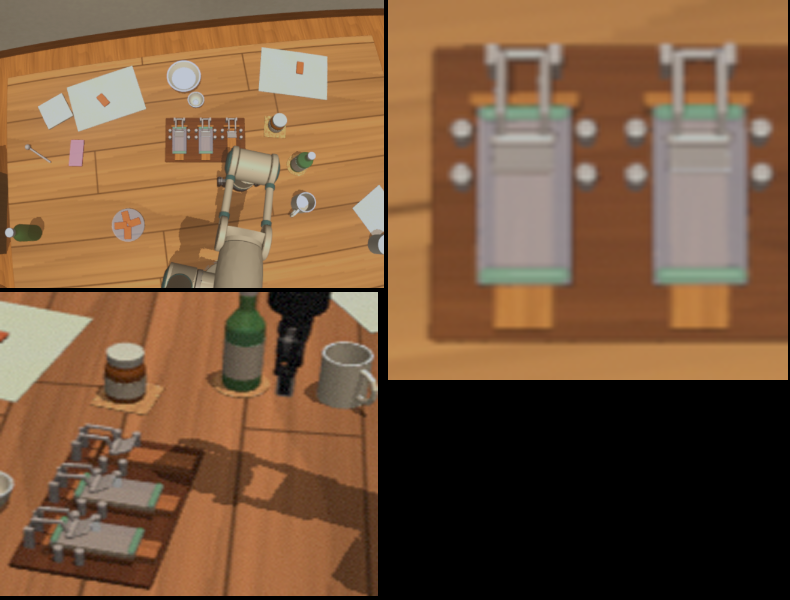

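```bash
python3 -c "
from rig import *
print(sign_off())"
```

```text
the job is handed in; nothing more can be done
None
```

The job is handed in: the bottle is on the round coaster and the jar on the square one, each within about 3 mm of the middle by the camera, and both glass plates found on the table are home under their clips in the left and middle bays. One plate slipped from the grip while being carried, landed flat on the table, and was picked up again. The judge's verdict wasn't shown.

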